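# Isolate the edge bander and close its split bearing housing

### The job

First turn the handle of the grey isolator box counter-clockwise, all the way to off, before moving any of the aluminium upper halves. Then take the longer of the two aluminium upper halves, set it on the two dowels of the lower bearing housing (its wide hole, at the end with the grease plug, goes on the thick dowel) and press it down against the sprung bearing until the two halves meet flush. Finish while still holding it pressed shut with the gripper, without letting go, and leave everything else on the bench where it is.

Things in the scene. Friction and masses are not known exactly. Their poses are not given: they have to be found in the camera images.
- isolator_handle (a joint): isolator handle on its upright axis: 0 = on stop, grows counter-clockwise seen from above, 1.4 rad = off stop. It starts within 0.15 rad of on, turns against light friction (about 0.1 N m) and stays where it is left.
- handle_mid (a point): black bar handle on top of a grey box (100 x 90 mm, 70 mm tall, fixed to the bench). Point: on the turning axis, half-way up the bar, 93 mm above the bench. Its x axis runs along the bar and turns with it. The bar is 58 long, 15 wide and 30 mm tall (78 to 108 mm above the bench), on an 8 mm thick disc 52 mm across.
- cap_mid (a point): the longer upper half, loose, holes down; bare aluminium, 120 (x) x 50 x 68 mm tall, 0.26 to 0.44 kg. Point: its centre, 34 mm above its underside. x runs lengthwise to the wide-hole end, which has a dark round plug on top (18 mm across, 8 mm tall). Grip rib on top, in the middle, along x: 66 long, 20 wide, 32 mm tall (36 to 68 mm above the underside; the body below it is 50 mm wide)
- cap_wide_hole (a point): centre of the mouth of the wide hole (18 mm) in the underside of the longer upper half, at x = +42 mm from its middle; the narrow hole (12 mm) is at x = -42 mm. Both are 22 mm deep. Between the two legs the bridge's underside is 22 mm above the underside of the legs
- split_face (a point): middle of the split face of the lower half, a grey painted housing fixed to the bench, foot 160 x 80 mm. The face (tops of its two posts) is 50 mm above the bench. x runs lengthwise to the thick dowel. Shut, the upper half's axes agree with these and its centre is 34 mm above this point
- thick_dowel (a point): root of the thick steel dowel (16 mm) at the split face, x = +42 mm from its middle; the thin one (10 mm) is at x = -42 mm. Both stand upright 20 mm above the face, the top 10 mm tapered to 0.4 of the thickness
- bearing (a joint): sprung bearing in the lower half, a steel cylinder 44 mm across on a shaft that runs along y: 0 = up (its top 28 mm above the split face, so an upper half resting on it stands 6 mm open), 0.006 m = pushed down with the halves flush. The spring pushes up with 8.4 N at 0 and 12.6 N at 0.006; the upper half's own weight does not close it.
- short_cap_mid (a point): the shorter upper half, a spare of the same shape that does not fit: 92 x 50 x 68 mm, loose, holes down. Point: its centre. It lies near the longer one, and which of the two is nearer to the robot varies; leave alone
- wrench: open-ended steel wrench, 150 mm, lying beyond the lower half; leave alone
- grease_tin: steel tin, 66 mm across, 65 mm tall; leave alone
- edge_roll: roll of wooden edge band, 124 mm across, 23 mm tall; leave alone
- glue_bottle: white bottle, 60 mm across, 150 mm tall; leave alone
- offcut: hardwood offcut 130 x 45 x 30 mm; leave alone
- screw_tray: grey divided tray 130 x 180 x 35 mm (a black ball knob lies in it); leave alone
Not all that is in view belongs to the job. What is shaped like the part that bears cap_mid but green or pink is not meant.

How it is judged:
By the outcome, as a careful person would: the job done as asked, in the order asked, and still so for the second after the job is handed in, while the arm keeps its last pose, push and grip.
It also fails if it takes over 56 s, if anything falls off the work surface, if the arm or the gripper's body presses on something with over 40 N, if the wrist force passes 120 N, or if a joint passes its speed limit or range.

### The arm

A 6-joint arm with a two-finger parallel gripper is mounted at the origin on the work surface. World frame = base frame: x ahead of the robot, y to its left, z up, the work surface at z = 0. Lengths are in mm, angles in degrees, forces in N, time in s.
With the tool pointing down it reaches from about 375 to 975 mm from the base axis. Payload 3.8 kg.
Tool frame: the origin (TCP) lies at the very end of the fingers, on their centre line; the grasp point (between the pads) lies bot.hold_point_z behind it (bot.hold_point_z is the distance from the TCP to the grasp point, in mm); z points along the fingers, y is the direction in which the jaws open and shut (so a half turn about z gives the same grasp; the last joint's range is limited). The gripper opens to 88 mm and grips with 3 to 60 N. Pads are 18 mm wide; open, the fingers measure 123 mm over their backs; the gripper's body (75 mm by 187 mm) begins 45 mm behind the grasp point.
Start: joints at [71.568, 15.12, 91.902, -0, 72.978, -2.114], TCP at [189.649, 647.805, 238.706] pointing down, gripper open.
Joint ranges: [-150.88, 150.88], [-54.13, 125.18], [17.81, 147.31], [-75.09, 255.09], [0, 152.58], [-146.25, 146.25]. Speed limits (degrees/s): [147.25, 147.25, 180, 180, 180, 180].

### API

Orientations are given as [roll, pitch, yaw] about the fixed x, y, z axes, in that order (R = Rz(yaw) Ry(pitch) Rx(roll)).
In Python, from rig import bot, imaging, finder gives the robot as it stands.
- The arm moves only by the tool move_arm, never from a script. Its argument "steps" is a list of rows, each an object of numbers: "tx", "ty", "tz": the shift along the tool's x, y, z in cm; "turn": the turn about the tool's z in rad. In form: [{"tx": .., "ty": .., "tz": .., "turn": ..}, ...]. A call has 1 to 10 rows; each row is the pose to reach, as a shift and turn from the pose commanded when the call began, along the tool's axes at that moment; what a row does not reach only later rows make up. A row lasts 1/12 s, in which the tool goes at most 41.7 mm and 7.16 degrees, less where a joint would pass 70% of its speed; a pose out of reach is approached as far as the arm can. A call with a gripper value outside its range is refused whole. "hand" is the closure, from 0 (fully open) to 1 (shut), set as the call begins (left out, the last holds). The fingers move at their own pace and stop on an object; "grip_force" is the grip in N (left out, the last holds). Time passes only in rows, so rows that repeat a pose let the fingers close. It gives the time, the measured TCP pose, the force and the opening at its end, in the units of the state.
- bot.state(): the state, without advancing time (a new reading comes with each control period).
- imaging.read_camera(name): name is "scene" or "top" or "wrist"; returns the picture (400x640x3 uint8, red, green, blue); there is no depth.
- imaging.get_calibration(name): a dict with "intrinsics" (3x3 intrinsics, pixels), "rvec" (rotation vector, rad) and "tvec" (3), from world to camera coordinates, as OpenCV has them. Camera axes: x right, y down, z forward; pixel columns grow to the right and rows downward; lengths in mm; the calibration is good to about 2 mm. A picture is of the moment at which its call begins: read the wrist's pose just before it. get_calibration takes no time and is no camera call; for the wrist camera it gives the pose at the moment of the call.
- bot.job_done(): hands the job in, once; it reports no verdict.
Trained networks look in the newest picture that a camera, given by its name, has taken for a name from the list of things; names that differ only in an ending like _2 or _b are one class to them, and where a whole thing is asked for, a point or a joint stands for the part that bears it (a point fixed in the world has none). Each returns a list of dicts, best first, with "score" (0 to 1); they miss things now and then, are a little off and sometimes report something else, mostly with a low value. They report only what shows in the picture. A call takes as long as a camera call. They do not tell look-alikes from the thing itself.
- finder.search_frame(query, camera): "centre" ([x, y, z] in mm, in world coordinates, good to about 4 mm: the middle of the surface that is visible of it).
- finder.trace(query, camera): "region" (400x640 bool, what is visible of it).
- finder.pinpoint(query, camera): "centre" ([x, y, z] in mm, in world coordinates, good to about 4 mm: a listed point, or the origin of a listed thing).
The state is a dict: "clock": time; "joint_positions": joint angles; "dq": joint speeds; "joint_efforts": joint torques, N m; "eef_pos": TCP position; "tcp_rot": TCP orientation; "contact_force": force on the tool from outside, world axes, zero at the start; "ft_torque": the same for the moment, N m; "finger_gap": finger opening in mm.
Only numpy, scipy, OpenCV 4.12 (cv2) and the standard library are available. Lean on these libraries where they do the work, as an engineer would, in place of code of your own. Each camera call takes 0.05 s, during which the arm holds its last target.

## Working session

There is one attempt and no reset: what is moved stays moved. The work goes in short steps, Python scripts to look and compute and a tool call to move; the robot and the scene stay as the last step left them, time stands still between calls to the robot, and variables do not carry over. Pictures are saved under pics/ and viewed, and the job is handed in when it is done.

Besides the shell and the picture viewer there is one more tool, called after "Request:" as a command line: name --argument value ..., lists and objects as JSON in quotes. move_arm: Moves the arm, as the interface text tells. Its arguments: {"type":"object","properties":{"steps":{"type":"array","items":{"type":"object","properties":{"tx":{"type":"number"},"ty":{"type":"number"},"tz":{"type":"number"},"turn":{"type":"number"}}}},"hand":{"type":"number"},"grip_force":{"type":"number"}},"required":["steps"]}

```bash
ls; mkdir -p pics; python3 - <<'E'
from rig import bot, imaging, finder
import cv2
s=bot.state();print(s, bot.hold_point_z)
for c in("scene","top","wrist"):
    im=imaging.read_camera(c);cv2.imwrite(f"pics/a_{c}.png",im[:,:,::-1])
E
```

```text
pics
{'clock': 0.0, 'joint_positions': array([ 7.15688230e+01,  1.51678226e+01,  9.19800565e+01,  8.14627899e-04,
        7.29766936e+01, -2.11511535e+00]), 'dq': array([-0.0667884 ,  0.06171367, -0.04799233, -0.03146828, -0.03638474,
       -0.04634422]), 'joint_efforts': array([-4.41794537e-04, -5.02125120e+01, -3.56870198e+01,  7.27576925e-02,
        2.94708379e-02, -1.90825513e-04]), 'eef_pos': array([189.41817221, 647.15013602, 237.41499473]), 'tcp_rot': array([-1.79875541e+02, -5.37552535e-03,  1.63683693e+02]), 'contact_force': array([ 1.25066576, -0.03732807,  0.94531673]), 'ft_torque': array([-0.05946982,  0.00782026,  0.03286057]), 'finger_gap': 88.23234979495778} 18.700000000000003
```

View pics/a_scene.png

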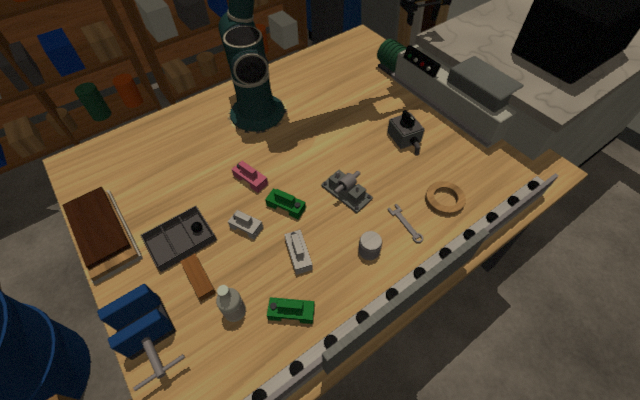

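View pics/a_top.png

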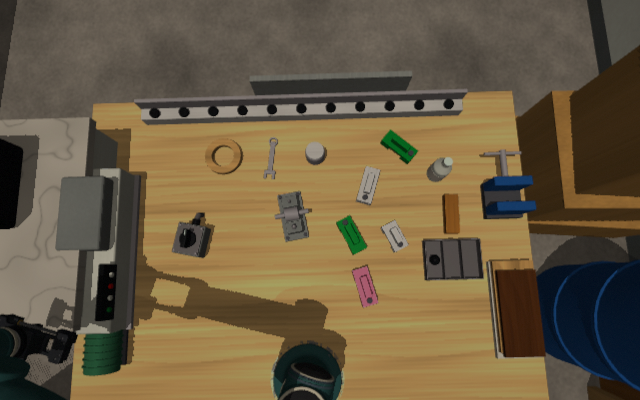

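View pics/a_wrist.png

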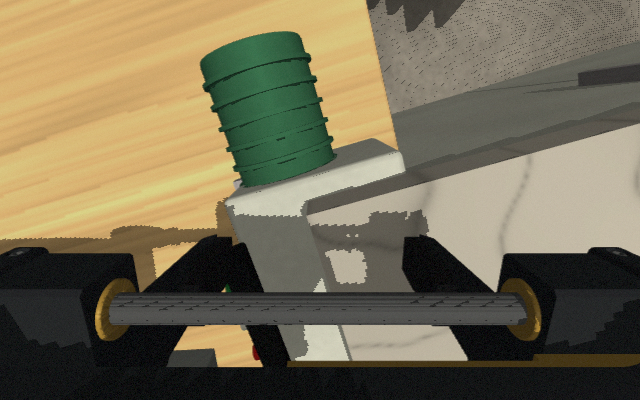

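Top view: the grey isolator is at (190,238), the lower housing at (293,215), and the silver caps at (368,186) and (394,236). The green and pink look-alikes are at (399,147), (351,234) and (365,286). Next I'll measure these and enlarge them.

```bash
cat > h.py <<'E'
from rig import bot, imaging, finder
import cv2, numpy as np
def cal(c):
    k=imaging.get_calibration(c);K=np.array(k["intrinsics"],float);R=cv2.Rodrigues(np.array(k["rvec"],float))[0];t=np.array(k["tvec"],float).ravel();return K,R,t
def proj(c,P):
    K,R,t=cal(c);p=(K@(R@np.atleast_2d(P).T+t[:,None])).T;return p[:,:2]/p[:,2:]
def ray(c,uv,z,C=None):
    K,R,t=C or cal(c);uv=np.atleast_2d(uv)
    d=(R.T@np.linalg.inv(K)@np.c_[uv,np.ones(len(uv))].T).T;o=-R.T@t
    return o+d*((z-o[2])/d[:,2])[:,None]
E
python3 - <<'E'
from h import *
np.set_printoptions(precision=1,suppress=True)
print(cal("top"))
for q in ("cap_mid","cap_wide_hole","short_cap_mid","split_face","thick_dowel","handle_mid"):
  for c in ("top","scene"):
    try: print(q,c,[(np.array(d["centre"]),round(d["score"],2)) for d in finder.pinpoint(q,c)])
    except Exception as e: print(q,c,e)
im=cv2.imread("pics/a_top.png")
a=cv2.resize(im[120:270,330:430],None,fx=4,fy=4,interpolation=cv2.INTER_CUBIC)
b=cv2.resize(im[180:260,160:320],None,fx=5,fy=5,interpolation=cv2.INTER_CUBIC)
cv2.imwrite("pics/b1.png",a);cv2.imwrite("pics/b2.png",b)
print(bot.state()["clock"])
E
```

```text
(array([[389.5,   0. , 319.6],
       [  0. , 389.5, 206.9],
       [  0. ,   0. ,   1. ]]), array([[-0. , -1. , -0. ],
       [-1. ,  0. , -0.2],
       [ 0.2,  0. , -1. ]]), array([ -39.2,  541.6, 1226.9]))
cap_mid top [(array([ 745.5, -333. ,   34.1]), 0.94), (array([ 446. , -153.1,   34.9]), 0.86), (array([ 282.5, -189.2,   34.6]), 0.83), (array([ 615.4, -216.3,   32.7]), 0.76)]
cap_mid scene [(array([ 750.2, -327. ,   36.7]), 0.91), (array([ 615.9, -217. ,   32.6]), 0.87), (array([ 451.2, -156.6,   35.7]), 0.65), (array([ 280.2, -191.8,   33.1]), 0.57)]
cap_wide_hole top [(array([ 572.7, -203.9,    2.8]), 0.9), (array([ 717.6, -365.2,   -2.4]), 0.86), (array([ 239.6, -204.5,   -1.1]), 0.71), (array([ 479.3, -139.6,    0.1]), 0.56)]
cap_wide_hole scene [(array([ 486.6, -137.7,    0.6]), 0.8), (array([ 571.2, -207.1,    3.6]), 0.59), (array([ 238.6, -205.7,    2. ]), 0.58)]
short_cap_mid top [(array([ 442.2, -291.7,   32.6]), 0.86)]
short_cap_mid scene [(array([ 441.3, -289.8,   34. ]), 0.89)]
split_face top [(array([522.2,  38.9,  50.5]), 0.89)]
split_face scene [(array([515.7,  36.6,  45.8]), 0.89)]
thick_dowel top [(array([475.2,  25.2,  50.2]), 0.87)]
thick_dowel scene [(array([482.4,  32.4,  56.2]), 0.95)]
handle_mid top [(array([447.3, 368.2,  90. ]), 0.79)]
handle_mid scene [(array([443.6, 369.4,  98. ]), 0.62)]
0.75
```

View pics/b1.png

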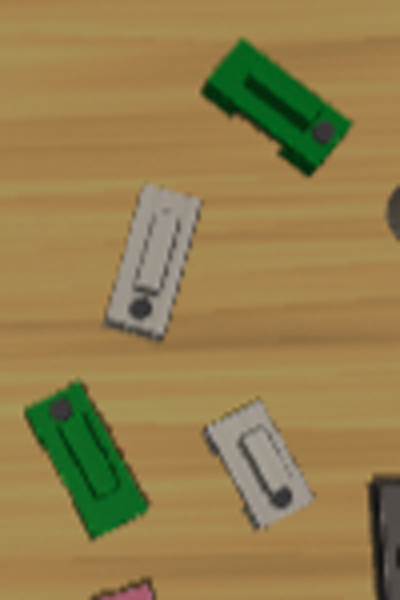

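View pics/b2.png

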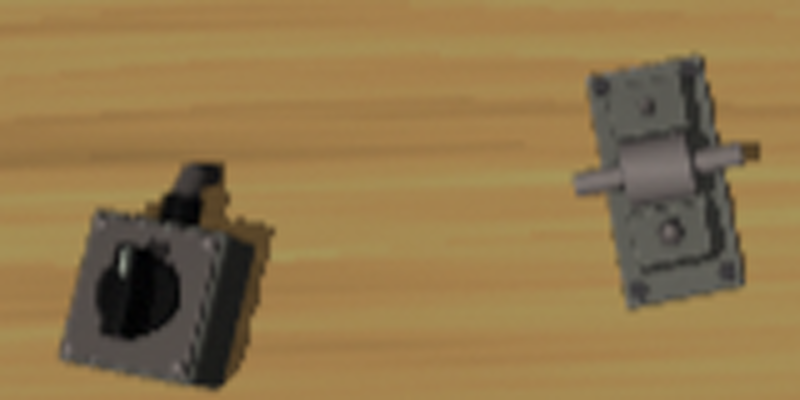

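The longer bare-aluminium cap is at (368,186), with its plug toward the robot. The one at (394,236) is clearly shorter, so it is the spare. I'll move over the isolator for a wrist view.

```bash
cat >> h.py <<'E'
import json,os
def cmd():  # commanded pose x,y,z,yaw
    return json.load(open("cmd.json")) if os.path.exists("cmd.json") else [189.649,647.805,238.706,163.682]
def plan(x,y,z,yaw):
    c=cmd();a=np.radians(c[3]);d=np.array([x,y,z])-c[:3]
    X=np.array([np.cos(a),np.sin(a),0]);Y=np.array([np.sin(a),-np.cos(a),0])
    print("tx %.3f ty %.3f tz %.3f turn %.4f dist %.0f dyaw %.1f"%(d@X/10,d@Y/10,-d[2]/10,-np.radians(yaw-c[3]),np.linalg.norm(d),yaw-c[3]))
def applied(tx,ty,tz,turn=0):
    c=cmd();a=np.radians(c[3])
    X=np.array([np.cos(a),np.sin(a),0]);Y=np.array([np.sin(a),-np.cos(a),0])
    p=np.array(c[:3])+10*(tx*X+ty*Y)+[0,0,-10*tz]
    n=list(p)+[c[3]-np.degrees(turn)];json.dump(n,open("cmd.json","w"))
    s=bot.state();print("cmd",np.round(n,2),"meas",np.round(s["eef_pos"],2),np.round(s["tcp_rot"],2),"F",np.round(s["contact_force"],1),"gap",round(s["finger_gap"],1),"t",round(s["clock"],2),"q",np.round(s["joint_positions"],1))
E
python3 - <<'E'
from h import *
np.set_printoptions(precision=1,suppress=True)
K,R,t=cal("wrist");print(K,-R.T@t,R)
plan(446,369,260,163.682)
print(ray("top",[[180,222.4],[205,227.6],[198,256.6],[173,251]],70))
E
```

```text
[[308.5   0.  317.7]
 [  0.  308.5 198.5]
 [  0.    0.    1. ]] [120.2 667.7 383.8] [[ 0.3  1.  -0. ]
 [ 0.9 -0.3  0.3]
 [ 0.3 -0.1 -1. ]]
tx -32.436 ty -19.555 tz -2.129 turn -0.0000 dist 379 dyaw 0.0
[[499.6 393.3  70. ]
 [480.4 312.5  70. ]
 [389.  332.6  70. ]
 [408.9 412.5  70. ]]
```

Request:
move_arm --steps '[{"tx":-3.5,"ty":-2.1,"tz":-0.6},{"tx":-7,"ty":-4.2,"tz":-1.1},{"tx":-10.5,"ty":-6.3,"tz":-1.6},{"tx":-14,"ty":-8.4,"tz":-2.1},{"tx":-17.5,"ty":-10.5,"tz":-2.1},{"tx":-21,"ty":-12.6,"tz":-2.1},{"tx":-24.4,"ty":-14.7,"tz":-2.1},{"tx":-27.6,"ty":-16.6,"tz":-2.1},{"tx":-30.3,"ty":-18.3,"tz":-2.1},{"tx":-32.4,"ty":-19.6,"tz":-2.1}]'

```text
schema error: expected keys tx, ty, tz, turn
```

```bash
python3 - <<'E'
from h import *
applied(-32.4,-19.6,-2.1)
im=imaging.read_camera("wrist");cv2.imwrite("pics/c_wrist.png",im[:,:,::-1])
np.save("c.npy",np.array([*cal("wrist")],dtype=object),allow_pickle=True)
print(proj("wrist",[[446,369,108],[446,369,93]]))
s=bot.state();print(s["eef_pos"],s["clock"])
print([(d["centre"],d["score"]) for d in finder.pinpoint("handle_mid","wrist")])
E
```

```text
cmd [445.53 368.67 259.71 163.68] meas [189.66 647.81 238.74] [180.    -0.   163.68] F [ 0.3 -0.5  0.7] gap 87.8 t 0.75 q [71.6 15.1 91.9  0.  73.  -2.1]Traceback (most recent call last):
  File "<stdin>", line 4, in <module>
ValueError: could not broadcast input array from shape (3,3) into shape (3,)
```

View pics/c_wrist.png

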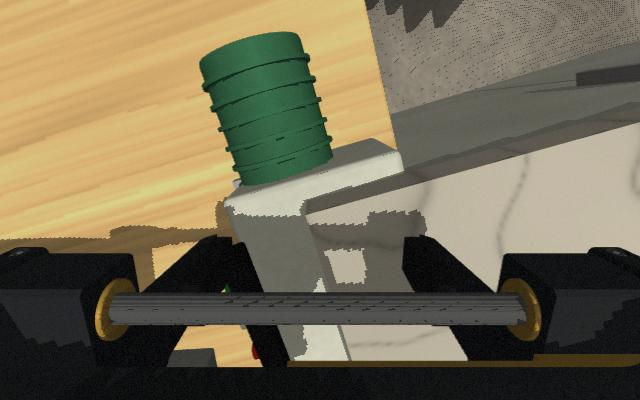

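All four keys are required in every row, so I'm resending the move.

Request:
move_arm --steps '[{"tx":-3.5,"ty":-2.1,"tz":-0.6,"turn":0},{"tx":-7,"ty":-4.2,"tz":-1.1,"turn":0},{"tx":-10.5,"ty":-6.3,"tz":-1.6,"turn":0},{"tx":-14,"ty":-8.4,"tz":-2.1,"turn":0},{"tx":-17.5,"ty":-10.5,"tz":-2.1,"turn":0},{"tx":-21,"ty":-12.6,"tz":-2.1,"turn":0},{"tx":-24.4,"ty":-14.7,"tz":-2.1,"turn":0},{"tx":-27.6,"ty":-16.6,"tz":-2.1,"turn":0},{"tx":-30.3,"ty":-18.3,"tz":-2.1,"turn":0},{"tx":-32.4,"ty":-19.6,"tz":-2.1,"turn":0}]'

```text
clock: 1.63
eef_pos: [447.1, 366.5, 260.0]
tcp_rot: [180.0, 0.0, 163.6]
contact_force: [0.2, 0.2, 0.3]
finger_gap: 88.1
```

```bash
python3 - <<'E'
from h import *
s=bot.state();print(s["eef_pos"],s["tcp_rot"],s["clock"])
im=imaging.read_camera("wrist");cv2.imwrite("pics/c_wrist.png",im[:,:,::-1])
print(proj("wrist",[[446,369,108],[446,369,93]]))
s=bot.state();print(s["eef_pos"],s["clock"])
print([(d["centre"],d["score"]) for d in finder.pinpoint("handle_mid","wrist")])
E
```

```text
[447.12651243 366.4582152  260.01713895] [1.79994577e+02 4.70539154e-02 1.63592644e+02] 1.6333
[[322.3030461  179.87854746]
 [322.12252811 176.62670233]]
[449.53300714 363.94533038 259.98219733] 1.6833
[([450.1, 364.8, 92.3], 0.88)]
```

View pics/c_wrist.png

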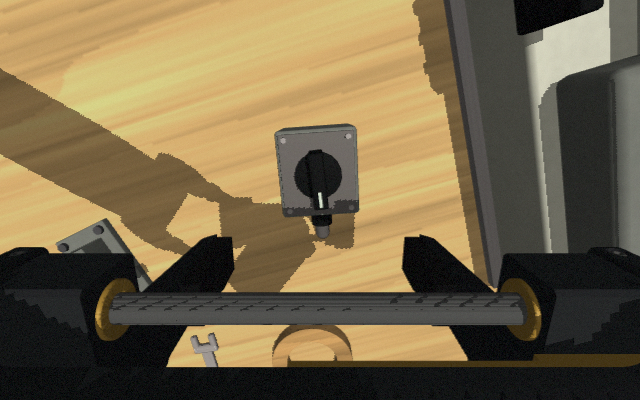

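```bash
python3 - <<'E'
from h import *
for i in range(2):
    s=bot.state();print(s["eef_pos"],s["tcp_rot"],s["dq"],s["clock"])
    im=imaging.read_camera("wrist");cv2.imwrite("pics/c2_wrist.png",im[:,:,::-1])
C=cal("wrist")
cv2.imwrite("pics/c2z.png",cv2.resize(im[:,:,::-1][110:250,250:390],None,fx=4,fy=4,interpolation=cv2.INTER_CUBIC))
print(bot.state()["eef_pos"]);print([(d["centre"],d["score"]) for d in finder.pinpoint("handle_mid","wrist")])
E
```

```text
[447.86653827 365.94143305 259.92658576] [-1.79980310e+02  7.52748301e-02  1.63429095e+02] [ 3.21693189 -0.04716797  0.05115119  2.61499896  0.24727059  2.46652442] 1.7333
[446.57540888 367.41010054 259.85242932] [ 1.79983241e+02 -6.18869743e-04  1.63481773e+02] [2.4948133  0.12496785 0.04315293 1.01078586 0.13529453 0.58811659] 1.7833
[445.74519273 368.40238574 259.82183229]
[([449.4, 368.0, 94.8], 0.62)]
```

View pics/c2z.png

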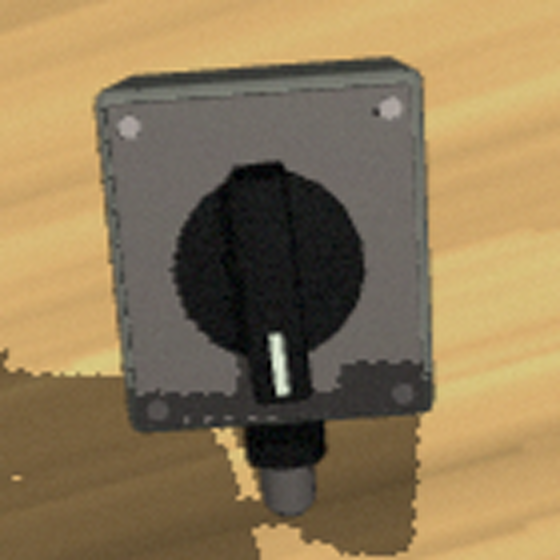

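```bash
python3 - <<'E'
from h import *
np.set_printoptions(precision=1,suppress=True)
f=lambda p:np.array(p)/4.+[250,110]-0.4
C=cal("wrist")
a=ray("wrist",f([[103,105],[420,85],[433,392],[135,430]]),70,C);print(a,a.mean(0))
print(ray("wrist",f([[176,262],[364,262],[270,355],[270,262]]),78,C))
b=ray("wrist",f([[258,180],[282,395],[275,340],[284,393]]),108,C);print(b)
for i in (0,2):
  d=b[i+1]-b[i];print(np.degrees(np.arctan2(d[1],d[0])),np.hypot(*d[:2]),(b[i]+b[i+1])/2)
d=a[2]-a[1];print(np.degrees(np.arctan2(d[1],d[0])));d=a[3]-a[0];print(np.degrees(np.arctan2(d[1],d[0])))
s=bot.state();print(s["eef_pos"])
E
```

```text
[[389.3 337.9  70. ]
 [408.  420.4  70. ]
 [492.  402.6  70. ]
 [479.  317.6  70. ]] [442.1 369.6  70. ]
[[434.  344.8  78. ]
 [448.2 393.5  78. ]
 [466.2 361.8  78. ]
 [441.1 369.2  78. ]]
[[415.  373.8 108. ]
 [468.8 364.3 108. ]
 [454.5 366.6 108. ]
 [468.5 364.9 108. ]]
-10.11503532883126 54.63829858296186 [441.9 369.1 108. ]
-6.971126532091624 14.070434144361673 [461.5 365.7 108. ]
-11.928285548404089
-12.753978318364258
[445.2 369.  259.7]
```

```bash
python3 - <<'E'
from h import *
plan(443,368.5,84,171)
E
```

```text
tx 0.238 ty -0.087 tz 17.571 turn -0.1277 dist 176 dyaw 7.3
```

Request:
move_arm --steps '[{"tx":0.1,"ty":-0.05,"tz":3,"turn":-0.06},{"tx":0.2,"ty":-0.09,"tz":6.5,"turn":-0.12},{"tx":0.24,"ty":-0.09,"tz":10,"turn":-0.128},{"tx":0.24,"ty":-0.09,"tz":13,"turn":-0.128},{"tx":0.24,"ty":-0.09,"tz":15,"turn":-0.128},{"tx":0.24,"ty":-0.09,"tz":16.5,"turn":-0.128},{"tx":0.24,"ty":-0.09,"tz":17.5,"turn":-0.128},{"tx":0.24,"ty":-0.09,"tz":17.5,"turn":-0.128}]'

```text
clock: 2.55
eef_pos: [440.5, 368.4, 82.1]
tcp_rot: [-179.8, -0.2, 171.1]
contact_force: [-0.2, 0.5, -0.1]
finger_gap: 88.1
```

```bash
python3 - <<'E'
from h import *
applied(.24,-.09,17.5,-.128)
im=imaging.read_camera("wrist");cv2.imwrite("pics/d.png",im[:,:,::-1])
E
```

```text
cmd [442.97 368.48  84.71 171.02] meas [440.51 368.43  82.08] [-179.81   -0.2   171.12] F [-0.2  0.5 -0.1] gap 88.1 t 2.55 q [ 37.4  12.9 112.4   0.   54.9 -43.7]
```

View pics/d.png

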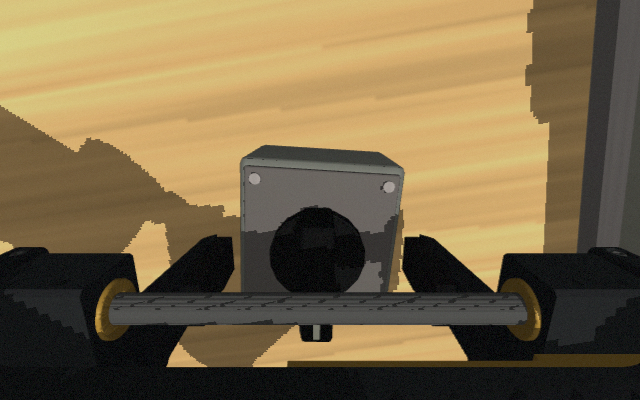

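The bar is centred between the jaws (column ~317), so I'm closing on it.

Request:
move_arm --steps '[{"tx":0,"ty":0,"tz":0,"turn":0},{"tx":0,"ty":0,"tz":0,"turn":0},{"tx":0,"ty":0,"tz":0,"turn":0},{"tx":0,"ty":0,"tz":0,"turn":0},{"tx":0,"ty":0,"tz":0,"turn":0},{"tx":0,"ty":0,"tz":0,"turn":0},{"tx":0,"ty":0,"tz":0,"turn":0},{"tx":0,"ty":0,"tz":0,"turn":0}]' --hand 1 --grip_force 25

```text
clock: 3.27
eef_pos: [443.0, 368.4, 84.8]
tcp_rot: [180.0, 0.0, 171.0]
contact_force: [-0.2, 0.0, -1.1]
finger_gap: 37.0
```

```bash
python3 - <<'E'
from h import *
applied(0,0,0,0);print(bot.state()["ft_torque"])
E
```

```text
cmd [442.97 368.48  84.71 171.02] meas [443.04 368.41  84.81] [1.8000e+02 1.0000e-02 1.7101e+02] F [-0.2  0.  -1.1] gap 37.0 t 3.27 q [ 37.3  12.7 112.3  -0.   55.  -43.7]
[ 0.02904316 -0.04254269 -0.03733977]
```

Request:
move_arm --steps '[{"tx":0,"ty":0,"tz":0,"turn":0},{"tx":0,"ty":0,"tz":0,"turn":0},{"tx":0,"ty":0,"tz":0,"turn":0},{"tx":0,"ty":0,"tz":0,"turn":0},{"tx":0,"ty":0,"tz":0,"turn":0}]'

```text
clock: 3.68
eef_pos: [442.8, 367.7, 84.6]
tcp_rot: [-179.9, -0.0, 171.0]
contact_force: [0.9, -3.6, 1.6]
finger_gap: 14.6
```

```bash
python3 - <<'E'
from h import *
applied(0,0,0,0);print(bot.state()["ft_torque"])
E
```

```text
cmd [442.97 368.48  84.71 171.02] meas [442.82 367.72  84.65] [-1.7991e+02 -2.0000e-02  1.7101e+02] F [ 0.9 -3.6  1.6] gap 14.6 t 3.68 q [ 3.730e+01  1.270e+01  1.123e+02 -1.000e-01  5.500e+01 -4.370e+01]
[-0.64631883  0.02623031 -0.01880768]
```

Request:
move_arm --steps '[{"tx":0,"ty":-0.07,"tz":0,"turn":-0.05},{"tx":0,"ty":-0.07,"tz":0,"turn":-0.15},{"tx":0,"ty":-0.07,"tz":0,"turn":-0.27},{"tx":0,"ty":-0.07,"tz":0,"turn":-0.39},{"tx":0,"ty":-0.07,"tz":0,"turn":-0.51},{"tx":0,"ty":-0.07,"tz":0,"turn":-0.63},{"tx":0,"ty":-0.07,"tz":0,"turn":-0.75},{"tx":0,"ty":-0.07,"tz":0,"turn":-0.87},{"tx":0,"ty":-0.07,"tz":0,"turn":-0.99},{"tx":0,"ty":-0.07,"tz":0,"turn":-1.1}]'

```text
clock: 4.52
eef_pos: [443.7, 365.3, 84.6]
tcp_rot: [-179.8, -0.2, -125.6]
contact_force: [3.4, -9.7, 2.9]
finger_gap: 14.4
```

```bash
python3 - <<'E'
from h import *
applied(0,-0.07,0,-1.1);print(bot.state()["ft_torque"])
E
```

```text
cmd [442.86 367.79  84.71 234.04] meas [443.72 365.35  84.65] [-1.7981e+02 -1.6000e-01 -1.2559e+02] F [ 3.4 -9.7  2.9] gap 14.4 t 4.52 q [  37.1   12.7  112.4   -0.3   55.  -107.1]
[-1.51069204 -0.54697023 -0.21232045]
```

```bash
python3 - <<'E'
from h import *
plan(445,367,84.7,246)
E
```

```text
tx -0.062 ty -0.219 tz 0.001 turn -0.2087 dist 2 dyaw 12.0
```

Request:
move_arm --steps '[{"tx":-0.06,"ty":-0.1,"tz":0,"turn":-0.06},{"tx":-0.06,"ty":-0.22,"tz":0,"turn":-0.13},{"tx":-0.06,"ty":-0.22,"tz":0,"turn":-0.2},{"tx":-0.06,"ty":-0.22,"tz":0,"turn":-0.21},{"tx":-0.06,"ty":-0.22,"tz":0,"turn":-0.21},{"tx":-0.06,"ty":-0.22,"tz":0,"turn":-0.21}]'

```text
clock: 5.02
eef_pos: [444.3, 365.1, 84.6]
tcp_rot: [180.0, -0.2, -113.9]
contact_force: [-1.0, -7.2, 5.6]
finger_gap: 14.8
```

```bash
python3 - <<'E'
from h import *
applied(-0.06,-0.22,0,-.21);print(bot.state()["ft_torque"])
E
```

```text
cmd [445.   366.98  84.71 246.07] meas [444.29 365.07  84.61] [ 179.98   -0.24 -113.91] F [-1.  -7.2  5.6] gap 14.8 t 5.02 q [ 3.700e+01  1.280e+01  1.123e+02 -1.000e-01  5.520e+01 -1.190e+02]
[-1.08579931  0.35240002 -0.0049796 ]
```

Request:
move_arm --steps '[{"tx":0.1,"ty":0,"tz":0,"turn":-0.03},{"tx":0.15,"ty":0,"tz":0,"turn":-0.06},{"tx":0.15,"ty":0,"tz":0,"turn":-0.09},{"tx":0.15,"ty":0,"tz":0,"turn":-0.09},{"tx":0.15,"ty":0,"tz":0,"turn":-0.09}]'

```text
clock: 5.43
eef_pos: [444.3, 365.0, 84.6]
tcp_rot: [180.0, -0.1, -108.9]
contact_force: [0.4, -4.6, 1.8]
finger_gap: 15.2
```

```bash
python3 - <<'E'
from h import *
applied(.15,0,0,-.09);print(bot.state()["ft_torque"])
E
```

```text
cmd [444.39 365.61  84.71 251.23] meas [444.33 364.96  84.63] [ 1.7999e+02 -6.0000e-02 -1.0888e+02] F [ 0.4 -4.6  1.8] gap 15.2 t 5.43 q [  36.9   12.7  112.4   -0.    55.  -124.2]
[-0.68014881  0.042061   -0.63448308]
```

Request:
move_arm --steps '[{"tx":0,"ty":0,"tz":0,"turn":-0.025},{"tx":0,"ty":0,"tz":0,"turn":-0.05},{"tx":0,"ty":0,"tz":0,"turn":-0.05},{"tx":0,"ty":0,"tz":0,"turn":-0.05}]'

```text
clock: 5.77
eef_pos: [444.5, 365.3, 84.6]
tcp_rot: [-180.0, -0.0, -105.9]
contact_force: [0.9, -5.2, 1.4]
finger_gap: 15.8
```

```bash
python3 - <<'E'
from h import *
applied(0,0,0,-.05);print(bot.state()["ft_torque"])
E
```

```text
cmd [444.39 365.61  84.71 254.09] meas [444.48 365.29  84.65] [-1.7999e+02 -3.0000e-02 -1.0593e+02] F [ 0.9 -5.2  1.4] gap 15.8 t 5.77 q [  36.9   12.7  112.4   -0.    55.  -127.1]
[-0.7375191  -0.07044066 -0.60024197]
```

The torque holds at 0.6 N m while the gap grows, so the handle is on its stop. I'll release, rise and check.

Request:
move_arm --steps '[{"tx":0,"ty":0,"tz":0,"turn":0},{"tx":0,"ty":0,"tz":0,"turn":0},{"tx":0,"ty":0,"tz":0,"turn":0},{"tx":0,"ty":0,"tz":-2,"turn":0},{"tx":0,"ty":0,"tz":-5.5,"turn":0},{"tx":0,"ty":0,"tz":-9.5,"turn":0},{"tx":0,"ty":0,"tz":-13,"turn":0},{"tx":0,"ty":0,"tz":-16,"turn":0},{"tx":0,"ty":0,"tz":-17.5,"turn":0},{"tx":0,"ty":0,"tz":-17.5,"turn":0}]' --hand 0

```text
clock: 6.6
eef_pos: [446.6, 368.0, 265.5]
tcp_rot: [-179.7, 0.5, -105.9]
contact_force: [0.3, -0.2, 0.8]
finger_gap: 80.2
```

```bash
python3 - <<'E'
from h import *
np.set_printoptions(precision=1,suppress=True)
applied(0,0,-17.5,0)
im=imaging.read_camera("wrist");cv2.imwrite("pics/e.png",im[:,:,::-1]);
K,R,t=cal("wrist");np.savez("e.npz",K=K,R=R,t=t)
plan(615.5,-217,260,163.6)
E
```

```text
cmd [444.4 365.6 259.7 254.1] meas [446.6 368.  265.5] [-179.7    0.5 -105.9] F [ 0.3 -0.2  0.8] gap 80.2 t 6.6 q [  37.     3.4  102.5    0.    73.4 -127.1]
tx 51.341 ty -32.422 tz -0.029 turn 1.5794 dist 607 dyaw -90.5
```

View pics/e.png

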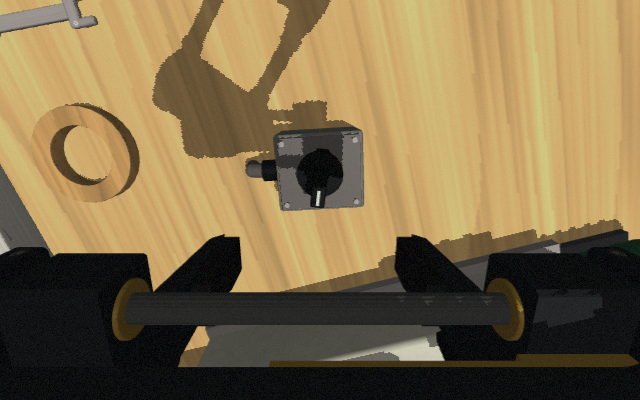

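```bash
python3 - <<'E'
import cv2
im=cv2.imread("pics/e.png");cv2.imwrite("pics/ez.png",cv2.resize(im[115:225,260:380],None,fx=5,fy=5,interpolation=cv2.INTER_CUBIC))
E
```

```text
(no output)
```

View pics/ez.png

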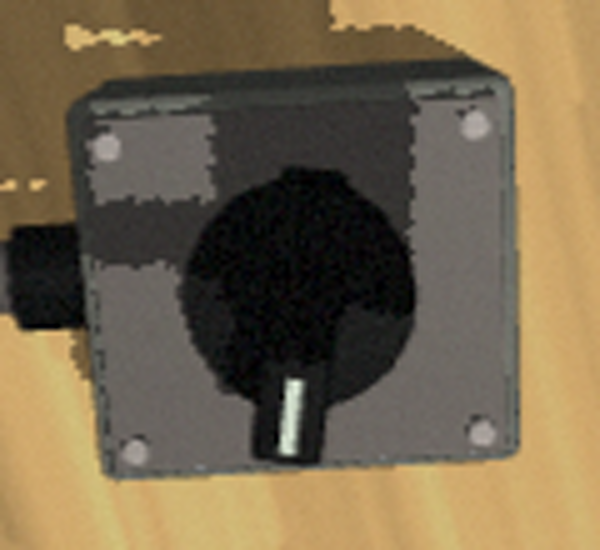

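```bash
python3 - <<'E'
from h import *
e=np.load("e.npz");C=(e["K"],e["R"],e["t"])
f=lambda p:np.array(p)/5.+[260,115]-0.4
A=lambda d:np.degrees(np.arctan2(d[1],d[0]))
b=ray("",f([[313,175],[286,460]]),108,C);print(b,A(b[1]-b[0]))
a=ray("",f([[105,146],[475,125],[482,433],[133,453]]),70,C)
print(A(a[3]-a[0]),A(a[2]-a[1]),A(a[1]-a[0])-90,A(a[2]-a[3])-90)
E
```

```text
[[431.89748986 335.6653315  108.        ]
 [452.71941732 389.84284996 108.        ]] 68.97684346749865
77.50343476049507 77.42603975077418 77.40963750259971 77.67427861924978
```

The bar lies 81.5° from the box axis, which matches 1.4 rad (80.2°) within error, so it is off. Moving to the cap.

Request:
move_arm --steps '[{"tx":2,"ty":-1.3,"tz":0,"turn":0.06},{"tx":5.1,"ty":-3.2,"tz":0,"turn":0.16},{"tx":8.3,"ty":-5.2,"tz":0,"turn":0.28},{"tx":11.5,"ty":-7.3,"tz":0,"turn":0.4},{"tx":14.8,"ty":-9.3,"tz":0,"turn":0.52},{"tx":18.1,"ty":-11.4,"tz":0,"turn":0.64},{"tx":21.4,"ty":-13.5,"tz":0,"turn":0.76},{"tx":24.7,"ty":-15.6,"tz":0,"turn":0.88},{"tx":28,"ty":-17.7,"tz":0,"turn":1.0},{"tx":31.3,"ty":-19.8,"tz":0,"turn":1.12}]'

```text
clock: 7.48
eef_pos: [548.0, 8.8, 256.9]
tcp_rot: [179.9, -0.2, -170.4]
contact_force: [1.1, 0.5, 0.3]
finger_gap: 88.4
```

```bash
python3 - <<'E'
from h import *
applied(31.3,-19.8,0,1.12)
plan(615.5,-217,260,163.6)
E
```

```text
cmd [549.03  10.33 259.71 189.92] meas [548.     8.77 256.85] [ 179.94   -0.2  -170.39] F [1.1 0.5 0.3] gap 88.4 t 7.48 q [  -1.7    0.9  106.1    0.    73.2 -101.3]
tx -2.630 ty -23.538 tz -0.029 turn 0.4594 dist 237 dyaw -26.3
```

I'm above the housing, so I'll take a housing view here while passing.

```bash
python3 - <<'E'
from h import *
np.set_printoptions(precision=2,suppress=True)
for i in range(5):
    K,R,t=cal("wrist");s0=bot.state()["eef_pos"]
    im=imaging.read_camera("wrist")
    print(s0, bot.state()["clock"])
np.savez("f.npz",K=K,R=R,t=t)
cv2.imwrite("pics/f.png",im[:,:,::-1])
p=proj("wrist",[[519,37,50]])[0];print(p)
x,y=int(p[0]),int(p[1]);print(x-100,max(y-75,0))
cv2.imwrite("pics/fz.png",cv2.resize(im[:,:,::-1][max(y-75,0):y+75,x-100:x+100],None,fx=4,fy=4,interpolation=cv2.INTER_CUBIC))
for q in("split_face","thick_dowel"): print(q,[(np.array(d["centre"]),d["score"]) for d in finder.pinpoint(q,"wrist")])
E
```

```text
[548.     8.77 256.85] 7.5333
[549.82   2.35 256.85] 7.5833
[548.96   5.67 256.77] 7.6333
[548.32   8.16 256.86] 7.6833
[548.02   9.71 257.14] 7.7333
[344.59 153.91]
244 78
split_face [(array([521.4,  35.7,  47.5]), 0.75), (array([ 571.8, -207.1,    0.5]), 0.69)]
thick_dowel [(array([476.5,  27. ,  49.9]), 0.7)]
```

View pics/f.png

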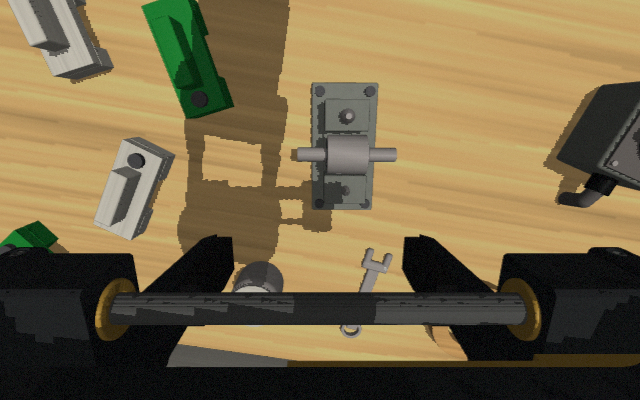

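View pics/fz.png

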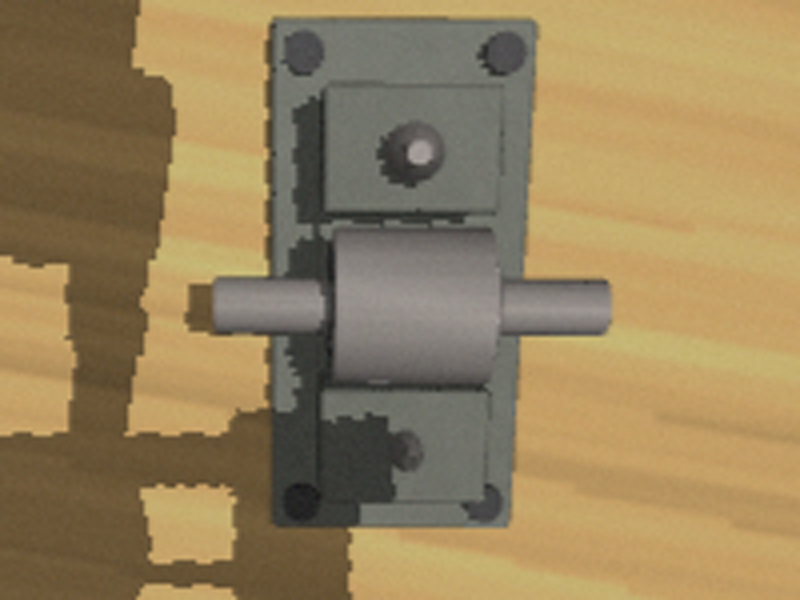

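The housing shows at about (345,150): thick dowel nearer the robot at crop (420,152), thin dowel at (408,447). Computing its pose.

```bash
python3 - <<'E'
from h import *
np.set_printoptions(precision=1,suppress=True)
e=np.load("f.npz");C=(e["K"],e["R"],e["t"])
f=lambda p:np.array(p)/4.+[244,78]-0.375
A=lambda d:np.degrees(np.arctan2(d[1],d[0]))
b=ray("",f([[420,152],[409,445]]),70,C);print(b,(b[0]+b[1])/2,A(b[0]-b[1]),np.linalg.norm(b[0]-b[1]))
a=ray("",f([[325,86],[501,87],[497,213],[325,213]]),50,C);print(a,a.mean(0),A(a[0]-a[3]),A(a[1]-a[2]),A(a[0]-a[1])-90)
c=ray("",f([[325,391],[491,391],[486,501],[318,501]]),50,C);print(c,c.mean(0))
m=(a.mean(0)+c.mean(0))/2;print(m,A(a.mean(0)-c.mean(0)))
g=ray("",f([[271,18],[536,18],[511,526],[272,526]]),14,C);print("foot",g,g.mean(0),A(g[0]-g[3]),A(g[1]-g[2]),np.linalg.norm(g[0]-g[1]),np.linalg.norm(g[0]-g[3]))
print("shaft", A(np.diff(ray("",f([[213,305],[610,307]]),56,C),axis=0)[0]))
E
```

```text
[[476.8  30.1  70. ]
 [554.4  42.8  70. ]] [515.6  36.5  70. ] -170.7571750107028 78.58829055926586
[[464.2   3.2  50. ]
 [456.3  50.4  50. ]
 [489.2  56.6  50. ]
 [497.5   9.2  50. ]] [476.8  29.9  50. ] -169.740743534745 -169.40716712883452 -170.41435578015324
[[547.3  18.3  50. ]
 [539.1  65.8  50. ]
 [572.   71.5  50. ]
 [580.6  22.2  50. ]] [559.7  44.4  50. ]
[518.3  37.2  50. ] -170.04070629532163
foot [[446.8 -15.3  14. ]
 [433.3  61.9  14. ]
 [588.7  89.1  14. ]
 [602.2  11.2  14. ]] [517.7  36.7  14. ] -170.30880358841372 -170.05509112602078 78.32279101099412 157.6520044451192
shaft 99.5959297900836
```

Request:
move_arm --steps '[{"tx":-0.3,"ty":-2,"tz":0,"turn":0.05},{"tx":-0.7,"ty":-5.5,"tz":0,"turn":0.15},{"tx":-1.1,"ty":-9.4,"tz":0,"turn":0.25},{"tx":-1.5,"ty":-13.3,"tz":0,"turn":0.35},{"tx":-1.9,"ty":-17,"tz":0,"turn":0.42},{"tx":-2.3,"ty":-20,"tz":0,"turn":0.46},{"tx":-2.5,"ty":-22.2,"tz":0,"turn":0.46},{"tx":-2.6,"ty":-23.5,"tz":0,"turn":0.46},{"tx":-2.6,"ty":-23.5,"tz":0,"turn":0.46},{"tx":-2.6,"ty":-23.5,"tz":0,"turn":0.46}]'

```text
clock: 8.67
eef_pos: [615.2, -215.2, 259.3]
tcp_rot: [179.9, -0.1, 163.6]
contact_force: [-0.5, -0.4, 0.0]
finger_gap: 88.1
```

```bash
python3 - <<'E'
from h import *
np.set_printoptions(precision=2,suppress=True)
applied(-2.6,-23.5,0,.46)
for i in range(4):
    K,R,t=cal("wrist");s0=bot.state()["eef_pos"]
    im=imaging.read_camera("wrist")
    print(s0, bot.state()["clock"])
np.savez("g.npz",K=K,R=R,t=t)
cv2.imwrite("pics/g.png",im[:,:,::-1])
p=proj("wrist",[[615,-217,50]])[0];print(p)
x,y=int(p[0]),int(p[1]);print(x-100,max(y-75,0))
cv2.imwrite("pics/gz.png",cv2.resize(im[:,:,::-1][max(y-75,0):y+75,x-100:x+100],None,fx=4,fy=4,interpolation=cv2.INTER_CUBIC))
for q in("cap_mid","cap_wide_hole"): print(q,[(np.array(d["centre"]),d["score"]) for d in finder.pinpoint(q,"wrist")])
E
```

```text
cmd [ 615.14 -216.67  259.71  163.57] meas [ 615.15 -215.22  259.26] [179.95  -0.06 163.63] F [-0.5 -0.4  0. ] gap 88.1 t 8.67 q [-21.5  12.   93.5   0.   74.5 -95.1]
[ 615.15 -215.22  259.26] 8.7167
[ 615.05 -214.76  259.44] 8.7667
[ 614.97 -214.63  259.61] 8.8167
[ 615.   -214.68  259.74] 8.8667
[316.24 173.93]
216 98
cap_mid [(array([ 448.1, -152.9,   37.4]), 0.93), (array([ 612.4, -220.7,   32.5]), 0.86), (array([ 744.5, -330.5,   38.5]), 0.63), (array([ 650.2, -448.6,   -3.2]), 0.27)]
cap_wide_hole [(array([ 573.1, -207.3,    1.8]), 0.92), (array([ 715.6, -360.9,    2. ]), 0.78), (array([ 485.1, -139.8,   -2.6]), 0.76), (array([ 512.9, -490.3,   -0.6]), 0.41)]
```

View pics/g.png

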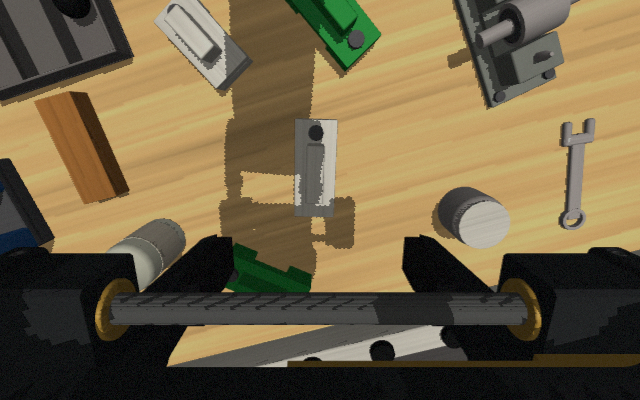

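View pics/gz.png

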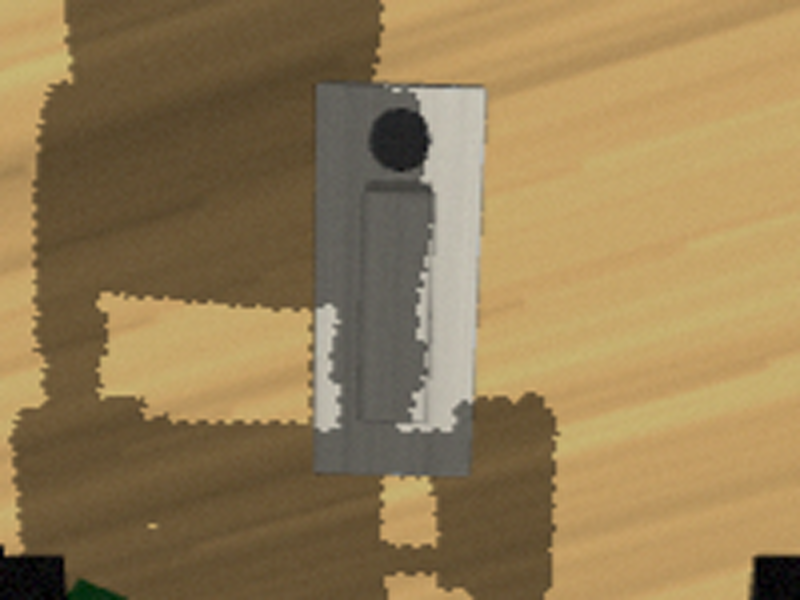

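The long cap is at (316,167) in the wrist view, with a dark plug at the robot-side end.

```bash
python3 - <<'E'
from h import *
np.set_printoptions(precision=1,suppress=True)
e=np.load("g.npz");C=(e["K"],e["R"],e["t"])
f=lambda p:np.array(p)/4.+[216,98]-0.375
A=lambda d:np.degrees(np.arctan2(d[1],d[0]))
a=ray("",f([[316,84],[486,87],[470,475],[316,473]]),36,C);print(a.mean(0),A(a[0]-a[3]),A(a[1]-a[2]),A(a[0]-a[1])-90,np.linalg.norm(a[0]-a[1]),np.linalg.norm(a[0]-a[3]))
b=ray("",f([[366,192],[434,192],[428,423],[359,421]]),68,C);print(b,b.mean(0),A(b[0]-b[3]),A(b[1]-b[2]),np.linalg.norm(b[0]-b[1]),np.linalg.norm(b[0]-b[3]))
# plug
print(ray("",f([[400,140]]),40,C), bot.state()["eef_pos"],bot.state()["tcp_rot"])
E
```

```text
[ 612.2 -217.8   36. ] 162.54014657840045 162.29599656679682 -197.2488998942338 49.22295240572743 119.16274971242308
[[ 578.7 -216.4   68. ]
 [ 583.9 -198.7   68. ]
 [ 646.3 -218.3   68. ]
 [ 640.2 -237.    68. ]] [ 612.2 -217.6   68. ] 161.42060755345037 162.56242079687345 18.406356034487313 64.8445954780511
[[ 569.9 -204.4   40. ]] [ 615.1 -215.3  260. ] [180.    0.  163.7]
```

```bash
python3 - <<'E'
from h import *
plan(612.2,-217.7,41,162.4)
E
```

```text
tx 0.253 ty -0.182 tz 21.871 turn 0.0204 dist 219 dyaw -1.2
```

Request:
move_arm --steps '[{"tx":0.25,"ty":-0.18,"tz":3,"turn":0.02},{"tx":0.25,"ty":-0.18,"tz":6.8,"turn":0.02},{"tx":0.25,"ty":-0.18,"tz":10.6,"turn":0.02},{"tx":0.25,"ty":-0.18,"tz":14.2,"turn":0.02},{"tx":0.25,"ty":-0.18,"tz":17.2,"turn":0.02},{"tx":0.25,"ty":-0.18,"tz":19.2,"turn":0.02},{"tx":0.25,"ty":-0.18,"tz":20.5,"turn":0.02},{"tx":0.25,"ty":-0.18,"tz":21.3,"turn":0.02},{"tx":0.25,"ty":-0.18,"tz":21.8,"turn":0.02},{"tx":0.25,"ty":-0.18,"tz":21.8,"turn":0.02}]' --hand 0.4

```text
clock: 9.8
eef_pos: [612.5, -217.6, 41.7]
tcp_rot: [180.0, 0.0, 162.4]
contact_force: [-0.1, -1.2, 0.5]
finger_gap: 53.2
```

```bash
python3 - <<'E'
from h import *
applied(.25,-.18,21.8,.02)
im=imaging.read_camera("wrist");cv2.imwrite("pics/hh.png",im[:,:,::-1]);print(bot.state()["eef_pos"])
E
```

```text
cmd [ 612.23 -217.69   41.71  162.42] meas [ 612.49 -217.59   41.75] [1.8000e+02 1.0000e-02 1.6244e+02] F [-0.1 -1.2  0.5] gap 53.2 t 9.8 q [-21.8  22.8 104.2   0.   53.  -94.2]
[ 612.99918018 -217.86953873   42.67082872]
```

View pics/hh.png

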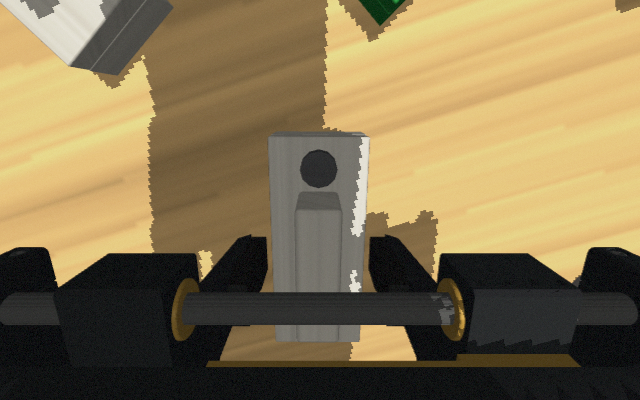

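The rib is centred between the jaws, so I'm closing firmly.

Request:
move_arm --steps '[{"tx":0,"ty":0,"tz":0,"turn":0},{"tx":0,"ty":0,"tz":0,"turn":0},{"tx":0,"ty":0,"tz":0,"turn":0},{"tx":0,"ty":0,"tz":0,"turn":0},{"tx":0,"ty":0,"tz":0,"turn":0},{"tx":0,"ty":0,"tz":0,"turn":0},{"tx":0,"ty":0,"tz":0,"turn":0},{"tx":0,"ty":0,"tz":0,"turn":0}]' --hand 1 --grip_force 55

```text
clock: 10.52
eef_pos: [612.5, -217.7, 42.2]
tcp_rot: [180.0, 0.0, 162.4]
contact_force: [-0.1, 0.8, 3.6]
finger_gap: 19.5
```

```bash
python3 - <<'E'
from h import *
applied(0,0,0,0)
K,R,t=cal("wrist")
im=imaging.read_camera("wrist");cv2.imwrite("pics/i.png",im[:,:,::-1]);np.savez("i.npz",K=K,R=R,t=t)
cv2.imwrite("pics/iz.png",cv2.resize(im[:,:,::-1][120:360,220:420],None,fx=2.5,fy=2.5,interpolation=cv2.INTER_CUBIC))
E
```

```text
cmd [ 612.23 -217.69   41.71  162.42] meas [ 612.53 -217.68   42.19] [1.8000e+02 3.0000e-02 1.6242e+02] F [-0.1  0.8  3.6] gap 19.5 t 10.52 q [-21.8  22.7 104.2   0.   53.  -94.2]
```

View pics/iz.png

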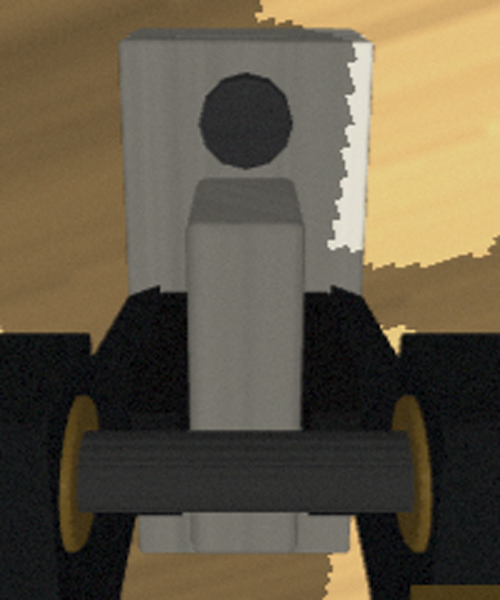

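```bash
python3 - <<'E'
from h import *
np.set_printoptions(precision=1,suppress=True)
e=np.load("i.npz");C=(e["K"],e["R"],e["t"])
f=lambda p:np.array(p)/2.5+[220,120]-0.3
a=np.radians(162.42);X=np.array([np.cos(a),np.sin(a)]);Y=np.array([np.sin(a),-np.cos(a)])
T=np.array([612.5,-217.7])
for n,p,z in (("front",[[122,43],[372,43]],36),("back",[[140,552],[350,552]],36),("ribfront",[[190,225],[302,225]],68),("plug",[[246,121]],44),("plugbase?",[[246,121]],40)):
    r=ray("",f(p),z,C)[:,:2]-T;print(n,r@X,r@Y)
plan(612.2,-217.7,160,162.4)
E
```

```text
front [59.3 59.4] [-24.2  24.1]
back [-58.7 -58.6] [-25.1  24.4]
ribfront [32.9 33. ] [-9.4  8.9]
plug [45.6] [-0.2]
plugbase? [44.9] [-0.2]
tx 0.003 ty -0.002 tz -11.829 turn 0.0004 dist 118 dyaw -0.0
```

Request:
move_arm --steps '[{"tx":0,"ty":0,"tz":-0.5,"turn":0},{"tx":0,"ty":0,"tz":-2,"turn":0},{"tx":0,"ty":0,"tz":-4.5,"turn":0},{"tx":0,"ty":0,"tz":-7.5,"turn":0},{"tx":0,"ty":0,"tz":-10,"turn":0},{"tx":0,"ty":0,"tz":-11.8,"turn":0},{"tx":0,"ty":0,"tz":-12.3,"turn":0},{"tx":0,"ty":0,"tz":-12.3,"turn":0}]'

```text
clock: 11.23
eef_pos: [612.9, -218.1, 166.0]
tcp_rot: [-180.0, 0.1, 162.4]
contact_force: [0.2, 0.6, -4.2]
finger_gap: 19.3
```

```bash
python3 - <<'E'
from h import *
applied(0,0,-12.3,0)
plan(518.2,37.1,165,189.8)
im=imaging.read_camera("wrist");cv2.imwrite("pics/j.png",im[:,:,::-1])
E
```

```text
cmd [ 612.23 -217.69  164.71  162.42] meas [ 612.87 -218.08  166.  ] [-1.7998e+02  1.4000e-01  1.6242e+02] F [ 0.2  0.6 -4.2] gap 19.3 t 11.23 q [-21.8  15.4  99.4  -0.   65.  -94.2]
tx 16.659 ty 21.450 tz -0.029 turn -0.4778 dist 272 dyaw 27.4
```

View pics/j.png

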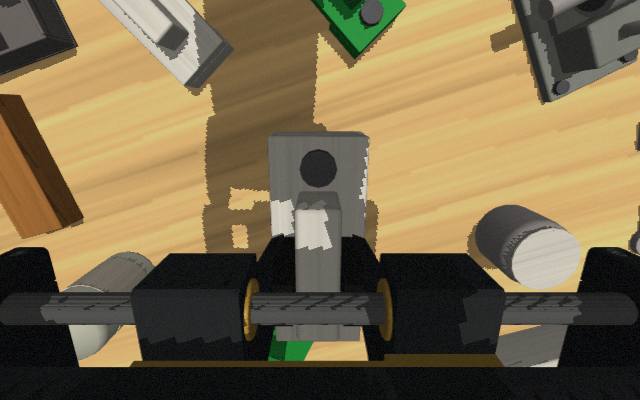

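The cap is held level in the same image place. Moving over the housing.

Request:
move_arm --steps '[{"tx":0.7,"ty":0.9,"tz":0,"turn":-0.02},{"tx":2.3,"ty":3,"tz":0,"turn":-0.07},{"tx":4.5,"ty":5.8,"tz":0,"turn":-0.13},{"tx":6.8,"ty":8.7,"tz":0,"turn":-0.2},{"tx":9.1,"ty":11.7,"tz":0,"turn":-0.27},{"tx":11.4,"ty":14.6,"tz":0,"turn":-0.34},{"tx":13.5,"ty":17.4,"tz":0,"turn":-0.4},{"tx":15.2,"ty":19.5,"tz":0,"turn":-0.44},{"tx":16.2,"ty":20.9,"tz":0,"turn":-0.465},{"tx":16.7,"ty":21.5,"tz":0,"turn":-0.478}]'

```text
clock: 12.12
eef_pos: [514.6, 40.4, 162.2]
tcp_rot: [179.9, -0.3, -169.9]
contact_force: [-0.1, 0.1, -4.3]
finger_gap: 19.5
```

Request:
move_arm --steps '[{"tx":0,"ty":0,"tz":0,"turn":0},{"tx":0,"ty":0,"tz":0,"turn":0},{"tx":0,"ty":0,"tz":0,"turn":0},{"tx":0,"ty":0,"tz":0,"turn":0},{"tx":0,"ty":0,"tz":0,"turn":0}]'

```text
clock: 12.53
eef_pos: [518.3, 36.7, 164.6]
tcp_rot: [-180.0, -0.0, -170.3]
contact_force: [-0.2, -0.4, -3.5]
finger_gap: 19.6
```

```bash
python3 - <<'E'
from h import *
applied(16.7,21.5,0,-.478)
print(bot.state()["ft_torque"])
for c in("wrist","top","scene"):
    im=imaging.read_camera(c);cv2.imwrite(f"pics/k_{c}.png",im[:,:,::-1])
p=proj("scene",[[518,37,80]])[0].astype(int);x,y=p;print(p)
im=cv2.imread("pics/k_scene.png");cv2.imwrite("pics/kz.png",cv2.resize(im[y-70:y+60,x-80:x+80],None,fx=5,fy=4.6,interpolation=cv2.INTER_CUBIC))
plan(518.2,37.1,114,189.8);s=bot.state();print(s["eef_pos"],s["tcp_rot"])
E
```

```text
cmd [517.96  37.7  164.71 189.81] meas [518.34  36.71 164.59] [-1.7999e+02 -1.0000e-02 -1.7028e+02] F [-0.2 -0.4 -3.5] gap 19.6 t 12.53 q [  1.3   1.7 115.3  -0.   63.  -98.4]
[ 0.06483043 -0.01617649  0.04686065]
[346 177]
tx -0.013 ty -0.064 tz 5.071 turn 0.0002 dist 51 dyaw -0.0
[518.24703049  37.0561825  164.70084606] [-1.79997059e+02  2.12691346e-03 -1.70257167e+02]
```

View pics/k_wrist.png

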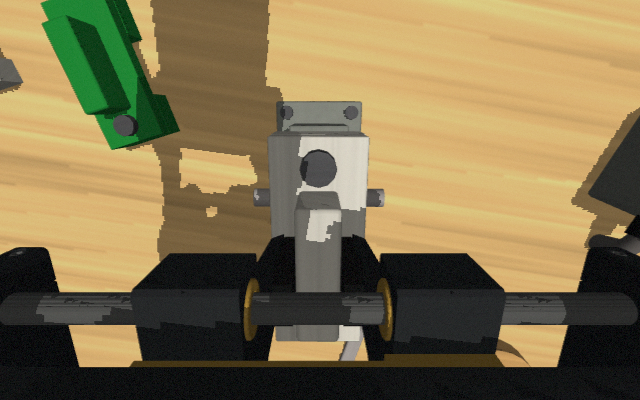

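View pics/kz.png

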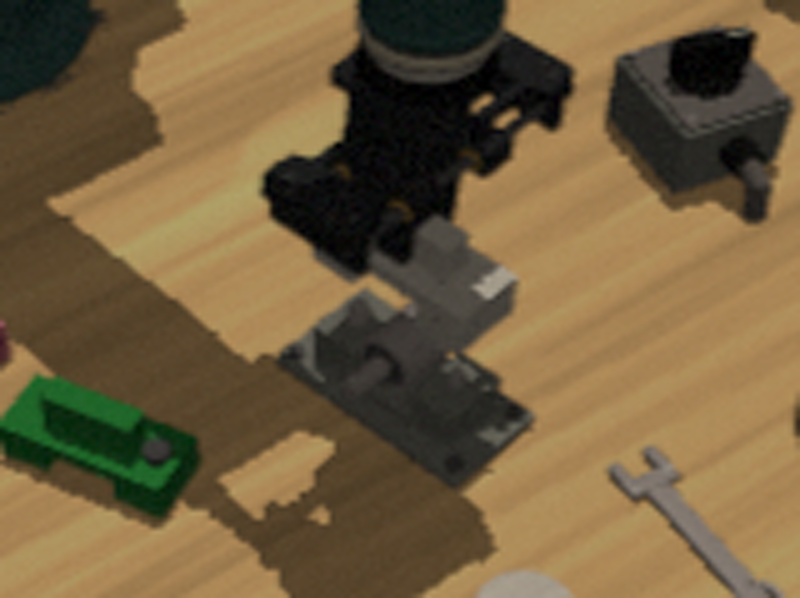

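```bash
python3 - <<'E'
from h import *
np.set_printoptions(precision=1,suppress=True)
C=cal("wrist")
im=cv2.imread("pics/k_wrist.png");cv2.imwrite("pics/kw.png",cv2.resize(im[90:240,230:410],None,fx=4.4,fy=4,interpolation=cv2.INTER_CUBIC))
T=bot.state()["eef_pos"][:2]
a=np.radians(189.75);X=np.array([np.cos(a),np.sin(a)]);Y=np.array([np.sin(a),-np.cos(a)])
for n,p,z in (("shaft",[[257,198],[380,198]],56),("foot",[[277,102],[361,102]],14)):
    r=ray("",p,z,C)[:,:2];print(n,r,(r-T)@X,(r-T)@Y)
E
```

```text
shaft [[527.7 -14.2]
 [509.8  89.6]] [-0.7 -0.6] [-52.1  53.2]
foot [[447.  -13.2]
 [434.   62.6]] [78.7 78.7] [-37.4  39.4]
```

View pics/kw.png

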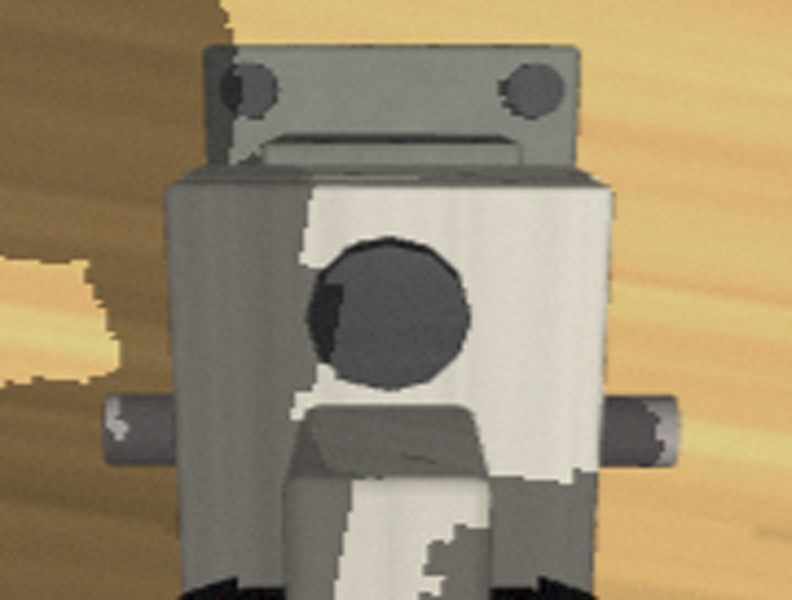

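Alignment agrees to about 1 mm across the shaft, foot and dowel measurements. Descending to just above the dowels, then slowly onto them.

Request:
move_arm --steps '[{"tx":-0.04,"ty":-0.02,"tz":1.2,"turn":0},{"tx":-0.04,"ty":-0.02,"tz":2.8,"turn":0},{"tx":-0.04,"ty":-0.02,"tz":4,"turn":0},{"tx":-0.04,"ty":-0.02,"tz":4.6,"turn":0},{"tx":-0.04,"ty":-0.02,"tz":4.9,"turn":0},{"tx":-0.04,"ty":-0.02,"tz":5.2,"turn":0},{"tx":-0.04,"ty":-0.02,"tz":5.5,"turn":0},{"tx":-0.04,"ty":-0.02,"tz":5.7,"turn":0},{"tx":-0.04,"ty":-0.02,"tz":5.7,"turn":0}]'

```text
clock: 13.43
eef_pos: [518.5, 37.6, 107.7]
tcp_rot: [-180.0, 0.0, -170.2]
contact_force: [-0.1, -0.1, -4.0]
finger_gap: 19.7
```

```bash
python3 - <<'E'
from h import *
applied(-.04,-.02,5.7,0);print(bot.state()["ft_torque"])
E
```

```text
cmd [518.39  37.57 107.71 189.81] meas [518.5   37.6  107.69] [-1.8000e+02  1.0000e-02 -1.7019e+02] F [-0.1 -0.1 -4. ] gap 19.7 t 13.43 q [  1.4   5.4 118.1  -0.   56.5 -98.4]
[ 0.00968422  0.02547904 -0.01966393]
```

Request:
move_arm --steps '[{"tx":0,"ty":0,"tz":0.15,"turn":0},{"tx":0,"ty":0,"tz":0.3,"turn":0},{"tx":0,"ty":0,"tz":0.45,"turn":0},{"tx":0,"ty":0,"tz":0.6,"turn":0},{"tx":0,"ty":0,"tz":0.7,"turn":0},{"tx":0,"ty":0,"tz":0.8,"turn":0},{"tx":0,"ty":0,"tz":0.8,"turn":0}]'

```text
clock: 14.02
eef_pos: [518.2, 37.6, 99.4]
tcp_rot: [180.0, -0.0, -170.2]
contact_force: [-0.1, 0.0, -3.0]
finger_gap: 19.7
```

```bash
python3 - <<'E'
from h import *
applied(0,0,.8,0);print(bot.state()["ft_torque"])
E
```

```text
cmd [518.39  37.57  99.71 189.81] meas [518.19  37.55  99.44] [ 1.8000e+02 -3.0000e-02 -1.7019e+02] F [-0.1  0.  -3. ] gap 19.7 t 14.02 q [  1.4   5.9 118.5  -0.   55.6 -98.4]
[ 0.04245569 -0.02234793  0.00928962]
```

Request:
move_arm --steps '[{"tx":0,"ty":0,"tz":0.12,"turn":0},{"tx":0,"ty":0,"tz":0.25,"turn":0},{"tx":0,"ty":0,"tz":0.38,"turn":0},{"tx":0,"ty":0,"tz":0.5,"turn":0},{"tx":0,"ty":0,"tz":0.6,"turn":0},{"tx":0,"ty":0,"tz":0.67,"turn":0},{"tx":0,"ty":0,"tz":0.67,"turn":0}]'

```text
clock: 14.6
eef_pos: [518.7, 37.6, 93.8]
tcp_rot: [-180.0, 0.0, -170.2]
contact_force: [-3.2, 0.3, 6.7]
finger_gap: 19.9
```

```bash
python3 - <<'E'
from h import *
applied(0,0,.67,0);print(bot.state()["ft_torque"])
E
```

```text
cmd [518.39  37.57  93.01 189.81] meas [518.72  37.58  93.79] [-1.7999e+02  4.0000e-02 -1.7019e+02] F [-3.2  0.3  6.7] gap 19.9 t 14.6 q [  1.4   6.4 118.7  -0.   54.9 -98.4]
[0.00880572 0.62613209 0.02063937]
```

Request:
move_arm --steps '[{"tx":0,"ty":0,"tz":0.08,"turn":0},{"tx":0,"ty":0,"tz":0.16,"turn":0},{"tx":0,"ty":0,"tz":0.24,"turn":0},{"tx":0,"ty":0,"tz":0.3,"turn":0},{"tx":0,"ty":0,"tz":0.3,"turn":0},{"tx":0,"ty":0,"tz":0.3,"turn":0}]'

```text
clock: 15.1
eef_pos: [518.7, 37.6, 92.2]
tcp_rot: [-180.0, 0.0, -170.2]
contact_force: [-7.8, 0.1, 14.2]
finger_gap: 19.5
```

```bash
python3 - <<'E'
from h import *
applied(0,0,.3,0);print(bot.state()["ft_torque"])
E
```

```text
cmd [518.39  37.57  90.01 189.81] meas [518.65  37.61  92.16] [-1.8000e+02  2.0000e-02 -1.7019e+02] F [-7.8  0.1 14.2] gap 19.5 t 15.1 q [  1.4   6.5 118.8  -0.   54.7 -98.4]
[-0.0398275   1.18557469  0.02169185]
```

Request:
move_arm --steps '[{"tx":0.03,"ty":0,"tz":0.05,"turn":0},{"tx":0.05,"ty":0,"tz":0.1,"turn":0},{"tx":0.05,"ty":0,"tz":0.1,"turn":0},{"tx":0.05,"ty":0,"tz":0.1,"turn":0},{"tx":0.05,"ty":0,"tz":0.1,"turn":0}]'

```text
clock: 15.52
eef_pos: [518.7, 37.6, 92.1]
tcp_rot: [-180.0, 0.1, -170.2]
contact_force: [-8.1, -0.7, 19.6]
finger_gap: 19.8
```

```bash
python3 - <<'E'
from h import *
applied(.05,0,.1,0);print(bot.state()["ft_torque"])
for c in("wrist","top","scene"):
    im=imaging.read_camera(c);cv2.imwrite(f"pics/m_{c}.png",im[:,:,::-1])
x,y=proj("scene",[[518,37,60]])[0].astype(int);print(x,y)
im=cv2.imread("pics/m_scene.png");cv2.imwrite("pics/mz.png",cv2.resize(im[y-50:y+45,x-65:x+65],None,fx=6,fy=6,interpolation=cv2.INTER_CUBIC))
s=bot.state();print(s["eef_pos"],s["contact_force"],s["ft_torque"])
E
```

```text
cmd [517.9   37.49  89.01 189.81] meas [518.67  37.62  92.12] [-1.7999e+02  7.0000e-02 -1.7019e+02] F [-8.1 -0.7 19.6] gap 19.8 t 15.52 q [  1.4   6.5 118.8   0.   54.6 -98.4]
[ 0.02120977  1.44643444 -0.04993241]
346 181
[518.67215923  37.60590595  92.13772906] [-8.14263048 -0.08431019 18.68142239] [-0.02809508  1.49301072 -0.06169769]
```

View pics/mz.png

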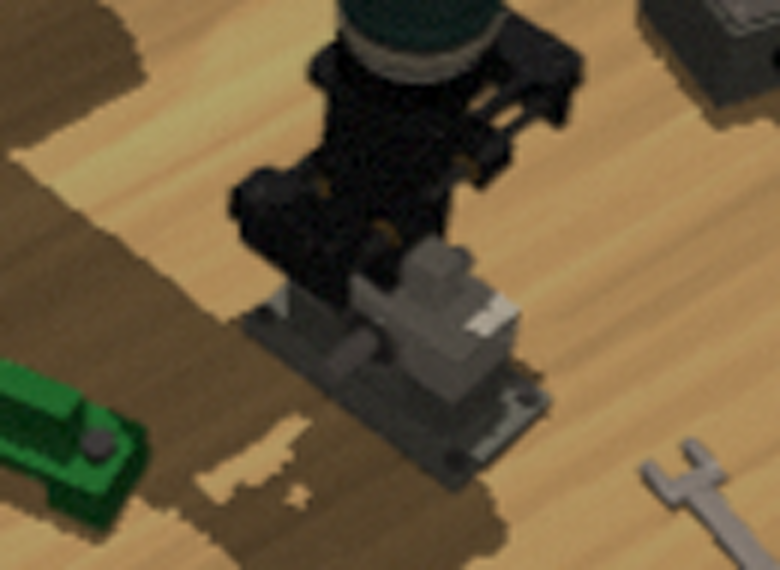

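View pics/m_wrist.png

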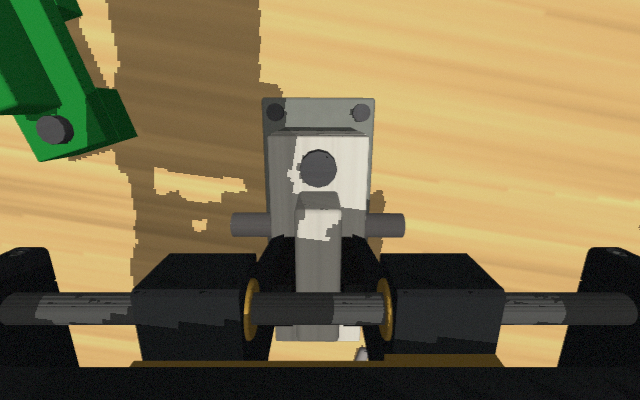

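Request:
move_arm --steps '[{"tx":0.04,"ty":0,"tz":0,"turn":0},{"tx":0.08,"ty":0,"tz":0.02,"turn":0},{"tx":0.08,"ty":0,"tz":0.04,"turn":0},{"tx":0.08,"ty":0,"tz":0.04,"turn":0},{"tx":0.08,"ty":0,"tz":0.04,"turn":0}]'

```text
clock: 16.08
eef_pos: [518.7, 37.6, 92.1]
tcp_rot: [-180.0, 0.2, -170.2]
contact_force: [-8.1, -0.2, 19.5]
finger_gap: 19.6
```

```bash
python3 - <<'E'
from h import *
applied(.08,0,.04,0)
for i in range(3):
    im=imaging.read_camera("wrist");s=bot.state();print(s["eef_pos"],s["contact_force"],s["ft_torque"],s["finger_gap"])
cv2.imwrite("pics/n.png",im[:,:,::-1])
cv2.imwrite("pics/nz.png",cv2.resize(im[:,:,::-1][90:240,230:410],None,fx=4.4,fy=4,interpolation=cv2.INTER_CUBIC))
E
```

```text
cmd [517.11  37.35  88.61 189.81] meas [518.68  37.61  92.12] [-1.7999e+02  1.7000e-01 -1.7019e+02] F [-8.1 -0.2 19.5] gap 19.6 t 16.08 q [  1.4   6.4 118.9   0.   54.5 -98.4]
[518.67610825  37.61683489  92.11763983] [-7.48117929  1.07132031 18.56311729] [ 0.05693796  1.31443553 -0.09542938] 19.78131103064684
[518.65817436  37.6322108   92.10704397] [-8.47744743  1.04474017 19.7552272 ] [ 0.03683717  1.33951073 -0.02206095] 19.692386652601833
[518.68015513  37.61383674  92.14966898] [-8.48695401  0.92866721 19.18394526] [ 5.33237824e-02  1.27223225e+00 -4.27917351e-04] 19.423043465341753
```

View pics/nz.png

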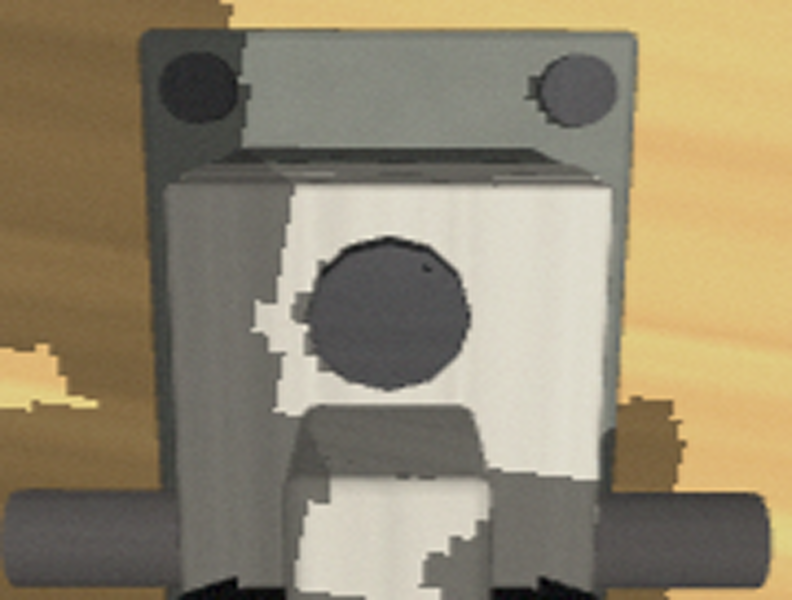

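The press is steady and the contact hard, but the last sideways shift added a slight tilt of 0.17°. I'll undo it.

Request:
move_arm --steps '[{"tx":-0.05,"ty":0,"tz":0,"turn":0},{"tx":-0.1,"ty":0,"tz":0,"turn":0},{"tx":-0.1,"ty":0,"tz":0,"turn":0},{"tx":-0.1,"ty":0,"tz":0,"turn":0},{"tx":-0.1,"ty":0,"tz":0,"turn":0}]'

```text
clock: 16.65
eef_pos: [518.7, 37.6, 92.1]
tcp_rot: [-180.0, 0.0, -170.2]
contact_force: [-11.2, 0.4, 22.8]
finger_gap: 19.2
```

```bash
python3 - <<'E'
from h import *
applied(-.1,0,0,0)
for i in range(3):
    for c in("top","scene"): im=imaging.read_camera(c)
    s=bot.state();print(s["eef_pos"],s["tcp_rot"],s["contact_force"],s["ft_torque"],s["finger_gap"],s["clock"])
im=imaging.read_camera("top");cv2.imwrite("pics/o.png",im[:,:,::-1])
E
```

```text
cmd [518.1   37.52  88.61 189.81] meas [518.66  37.62  92.11] [-1.7999e+02  5.0000e-02 -1.7018e+02] F [-11.2   0.4  22.8] gap 19.2 t 16.65 q [  1.4   6.5 118.8   0.   54.7 -98.4]
[518.6524414   37.62493054  92.1082994 ] [-1.79994641e+02  4.50513469e-02 -1.70185268e+02] [-10.96356456   0.07805641  22.35804517] [-0.02013766  1.73821484 -0.04719833] 19.552856720264977 16.75
[518.64602512  37.62181001  92.09784196] [-1.79994044e+02  4.41815441e-02 -1.70183747e+02] [-10.87269986   0.15349006  22.55293067] [-0.04859529  1.66774356  0.01361603] 19.497176004359435 16.85
[518.65238202  37.63339706  92.08991881] [-1.79994252e+02  4.40238549e-02 -1.70184127e+02] [-11.5431233    0.61824631  23.32177869] [-0.02820405  1.70783641 -0.0491244 ] 19.350683527069698 16.95
```

View pics/o.png

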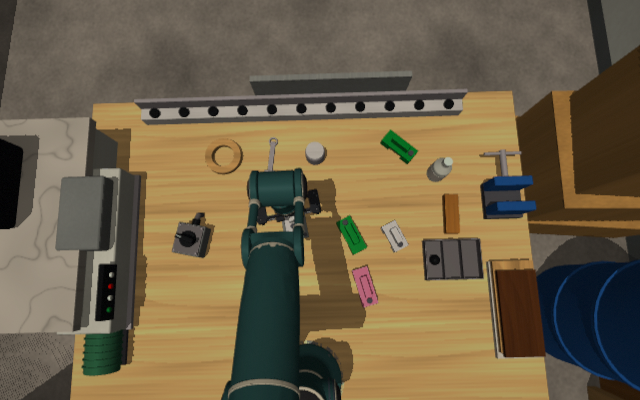

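The press is steady: z stays at 92.1 while the load goes from 14 to 23 N, tilt is 0.04°, and everything else is where it was. Handing in.

```bash
python3 - <<'E'
from h import *
print(bot.job_done());s=bot.state();print(s["clock"],s["eef_pos"],s["contact_force"])
E
```

```text
the job is handed in; nothing more can be done
None
the job is handed in; nothing more can be done
```

I turned the isolator handle to off first. Then I set the longer aluminium upper half on the dowels, with its plug end on the thick one, pressed it shut and handed in at about 17 s while still gripping it.

**Isolator:** the handle turned counter-clockwise until it hit its stop, where the resisting torque held at about 0.6 N m. The wrist picture put the bar 81.5° from the box axis, against 80.2° expected at off.

**Upper half:** it slid over the dowels with no side force, and the tool came to rest at z = 92.1 mm (92.2 mm expected when flush). The height stayed there while the measured push rose from 14 to 23 N. With the part's weight of about 4 N added, that is well above the spring's 12.6 N. Tilt was 0.04°, and the part did not slip in the gripper.

**What did not agree:** a side force of 8 to 11 N along x appeared while pressing. Small sideways corrections did not remove it, and one briefly tilted the tool 0.17°, so I took that one back. I judged flushness from height and force only, because no camera showed the seam clearly.

In the last top picture the other parts I could see were still in place.

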